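# Sort the flasks and the saline bottle after feeding the cells

## Robot

A 6-joint arm with a two-finger parallel gripper is mounted at the origin on a cart in front of the work surface, level with it; the furniture and walls round the work are solid. World frame = base frame: x ahead of the robot, y to its left, z up, the work surface at z = 0. Lengths are in mm, angles in degrees, forces in N, time in s.
With the tool pointing down it reaches from about 300 to 850 mm from the base axis. Payload 4.2 kg.
Tool frame: the origin (TCP) lies at the very end of the fingers, on their centre line; the grasp point (between the pads) lies 19 mm behind it (env.grasp_offset is the distance from the TCP to the grasp point, in mm); z points along the fingers, y is the line along which they close (so a half turn about z gives the same grasp; the last joint's range is limited). The gripper opens to 91 mm and grips with 3 to 60 N. Pads are 32 mm wide; open, the fingers measure 118 mm over their backs; the gripper's body (76 mm by 178 mm) begins 60 mm behind the grasp point.
Start: joints at [71.562, 18.312, 89.639, -0, 72.044, -1.146], TCP at [170.915, 549.028, 213.976] pointing down, gripper open.
Joint ranges: [-177.97, 177.97], [-48.28, 115.42], [12.27, 149.76], [-77.06, 257.06], [2.81, 150.46], [-146.56, 146.56]. Speed limits (degrees/s): [147.25, 147.25, 180, 180, 180, 180].

## Interface

Orientations are given as [roll, pitch, yaw] about the fixed x, y, z axes, in that order (R = Rz(yaw) Ry(pitch) Rx(roll)).
In Python, from workcell import env, eyes gives the robot as it stands.
- The arm moves only by the tool send_rows, never from a script. Its arguments are lists of equal length, an entry for each row: "grip": the opening, from -1 (shut) to 1 (fully open), so that 0 is half open; "xyz": the shift along the world's x, y, z in m, a list of three; "yaw": the turn about the world's z in degrees. A call has 1 to 8 rows; each row is the pose to reach, as a shift and turn from the pose commanded when the call began; what a row does not reach only later rows make up. A row lasts 1/12 s, in which the tool goes at most 41.7 mm and 7.16 degrees, less where a joint would pass 70% of its speed; a pose out of reach is approached as far as the arm can. A call with a gripper value outside its range is refused whole. The fingers move at their own pace and stop on an object; "grip_force" is the grip in N (left out, the last holds). Time passes only in rows, so rows that repeat a pose let the fingers close. It gives the time, the measured TCP pose, the force, the opening and the grip force at its end, in the units of the state.
- env.state(): the state, without advancing time (a new reading comes with each control period).
- eyes.grab_frame(name): name is "side" or "top"; returns a dict with "frame" (400x640x3 uint8, red, green, blue), "fx", "fy", "cx", "cy" (pixels), "D" ([k1, k2, p1, p2, k3] as OpenCV has them; the pictures are not rectified), "pose" (4x4, takes a point from camera to world coordinates). Camera axes: x right, y down, z forward; pixel columns grow to the right and rows downward; lengths in mm; the calibration is good to about 2 mm. A picture is of the moment at which its call begins. There is no depth.
- env.job_done(): hands the job in; it is judged then, once.
The state is a dict: "time_s": time; "qpos": joint angles; "qvel": joint speeds; "effort": joint torques, N m; "ee_pos": TCP position; "ee_rot": TCP orientation; "force": force on the tool from outside, world axes, zero at the start; "torque": the same for the moment, N m; "gripper_width": finger opening in mm; "gripper_force": force on a finger pad.
Only numpy, scipy, OpenCV 4.12 (cv2) and the standard library are available. Lean on these libraries where they do the work, as an engineer would, in place of code of your own. Each camera call takes 0.05 s, during which the arm holds its last target. There are 200 camera calls.

## Task

The cells have been fed, so sort what is left on the bench: lay each of the two flasks with pink medium in its own pocket of the white incubator tray, flat on the pocket floor with the cap in the narrow neck of the pocket, lay the empty flask in the red discard tub, and stand the blue-capped saline bottle from among them upright in the free well of the blue bottle caddy. Never tip the pink flasks or the saline bottle over, leave the orange-capped bottle standing in its well, and do not disturb the six-well plate and the petri dish.

Things in the scene. Friction and masses are not known exactly. Their poses are not given: they have to be found in the camera images.
- flask_pink_1: Clear culture flask, with PINK medium (live culture). 50 x 102 x 32 mm, lying on its broad side, BLUE cap at one end. Origin: centre of underside, z up; cap toward its -y (y -50 to -20 mm: neck and cap, 30 mm wide, 31 high; y -20 to +42: body, 48 mm wide in x, 27 high). Grip from above across the 48 mm, near y = +10 mm. 90 to 145 g.
- flask_pink_2: Clear culture flask, with PINK medium (live culture), twin of the other. 50 x 102 x 32 mm, lying on its broad side, BLUE cap at one end. Origin: centre of underside, z up; cap toward its -y (y -50 to -20 mm: neck and cap, 30 mm wide, 31 high; y -20 to +42: body, 48 mm wide in x, 27 high). Grip from above across the 48 mm, near y = +10 mm. 90 to 145 g.
- flask_empty: Clear culture flask, EMPTY, colourless. 50 x 102 x 32 mm, lying on its broad side, BLUE cap at one end. Origin: centre of underside, z up; cap toward its -y (y -50 to -20 mm: neck and cap, 30 mm wide, 31 high; y -20 to +42: body, 48 mm wide in x, 27 high). Grip from above across the 48 mm, near y = +10 mm. 50 g.
- saline_bottle: White-labelled bottle with a BLUE cap, on the bench in front, 63 mm diameter, 126 high. Origin: centre of underside, z up. Body (to z = 77 mm) is too wide to set into the caddy with fingers round it: take it from above by cap and neck (z = 79 to 124 mm), which grip as a 28 mm square post, faces along its x and y. 180 to 330 g.
- flask_tray: White tray, fixed, 120 (x) x 180 (y) mm, grips to y = +-102, 14 high; front -x. Origin: centre of underside. Two pockets at y = +-45 mm, floor z = 4, walls to z = 14: body part x -30 to 52, 66 wide; neck channel 45 wide from there to the front edge. Flask fits only cap to -x, origin at x = 0, y = +-45, 7 to 10 mm play. No finger room in the pocket: hold the flask's upper 15 mm.
- discard_tub: Red open discard tub, fixed, 160 (x) x 190 (y) mm and 50 mm high, rolled rim, grips on its sides to y = +-108 mm; walls 4 mm, inner floor at z = 4 mm. Origin: centre of underside. The empty flask may lie anywhere in it, resting on the tub's floor.
- bottle_caddy: Blue openwork bottle caddy, fixed, 180 (x) x 92 (y) x 50 mm high, two square wells in a row along x, each 82 mm inside, floor at z = 4 mm, walls to z = 50 mm. Origin: centre of underside. The free well is nearer the robot, centre x = -44, y = 0 mm; the orange-capped bottle stands in the other, x = +44 mm.
- medium_bottle: Bottle with pink medium and an ORANGE cap, 68 mm diameter, 152 mm high (cap 30 mm wide from z = 95 mm up), standing in the rear well of the caddy; it stays there. Origin: centre of underside.
- six_well_plate: Six-well plate with lid, 85 (x) x 127 (y) x 20 mm, on the bench at the right; leave it alone. Origin: centre of underside.
- agar_dish: Petri dish, 90 mm diameter, 15 mm high, on the bench at the right; leave it alone. Origin: centre of underside.

How it is judged:
By the outcome, as a careful person would: the job done as asked, in the order asked, and still so for the second after the job is handed in, with the robot touching nothing.
It also fails if it takes over 122 s, if anything falls off the work surface, if the arm or the gripper's body presses on something with over 40 N, if the wrist force passes 120 N, or if a joint passes its speed limit or range.

## Working session

There is one attempt and no reset: what is moved stays moved. The work goes in short steps, Python scripts to look and compute and a tool call to move; the robot and the scene stay as the last step left them, time stands still between calls to the robot, and variables do not carry over. Pictures are saved under pics/ and viewed, at most 14 in all, crops included, and the job is handed in when it is done.

Besides the shell and the picture viewer there is one more tool, called by a JSON object that holds its "name" and its "arguments". send_rows: Moves the arm, as the interface text tells. Its arguments: {"type":"object","properties":{"grip":{"type":"array"},"xyz":{"type":"array"},"yaw":{"type":"array"},"grip_force":{"type":"number"}},"required":["grip","xyz","yaw"]}

```bash
ls; mkdir -p pics; python3 - <<'E'
from workcell import env, eyes
import cv2,numpy as np
for n in("top","side"):
    f=eyes.grab_frame(n); cv2.imwrite(f"pics/{n}0.png",f["frame"][:,:,::-1]); print(n,f["fx"],f["fy"],f["cx"],f["cy"],f["D"],np.round(f["pose"],3).tolist())
s=env.state(); print(s)
E
```

```text
pics
top 378.17981868713014 378.17981868713014 313.3122979561602 199.82000500808954 [0.02293707 0.         0.         0.         0.        ] [[-0.012, -0.999, 0.052, 425.396], [-1.0, 0.013, 0.021, -157.026], [-0.021, -0.051, -0.998, 1291.54], [0.0, 0.0, 0.0, 1.0]]
side 412.284241792686 412.284241792686 322.13984441690036 202.35934824723316 [0.01143528 0.         0.         0.         0.        ] [[-0.923, 0.211, -0.323, 854.016], [0.386, 0.494, -0.779, 669.509], [-0.005, -0.844, -0.537, 620.85], [0.0, 0.0, 0.0, 1.0]]
{'time_s': 0.1, 'qpos': array([ 7.15612008e+01,  1.83471656e+01,  8.97014544e+01,  8.67289680e-04,
        7.20429262e+01, -1.14597203e+00]), 'qvel': array([-0.08285808, -0.17365593, -0.06707105, -0.1160913 ,  0.08748477,
        0.05068998]), 'effort': array([ 2.80883005e-04, -4.13327193e+01, -2.32512474e+01,  7.30722374e-02,
        4.22228209e-02, -4.40405609e-05]), 'ee_pos': array([170.77010147, 548.56971226, 213.19868223]), 'ee_rot': array([-1.79908489e+02, -2.65534161e-03,  1.62706903e+02]), 'force': array([-0.49113378,  0.28620102,  0.5412354 ]), 'torque': array([ 0.01904909, -0.01168499, -0.04679799]), 'gripper_force': 0.0, 'gripper_width': 91.27895119218246}
```

View pics/top0.png

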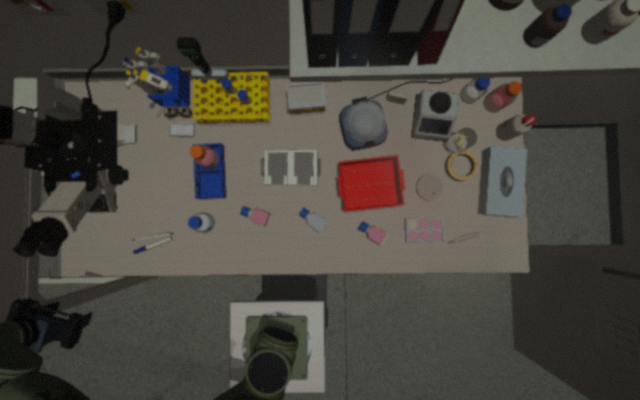

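View pics/side0.png

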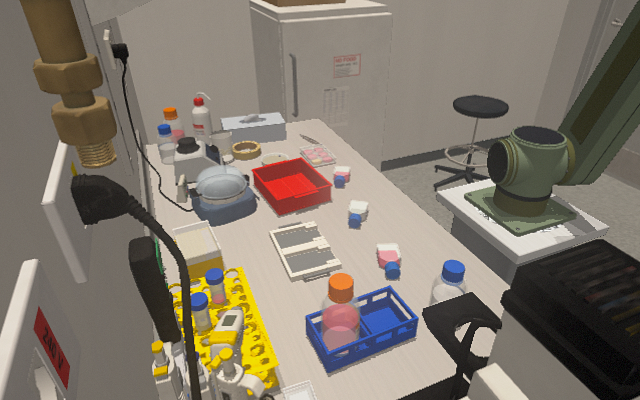

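The top view (robot below, +x up, +y left) shows:
- pink flasks at about (258,215) and (373,233), and the empty flask at (313,219)
- saline bottle at (200,222)
- caddy at (209,171), tray at (291,167) and tub at (371,183)
- plate at (424,230) and dish at (429,187)

The side view shows the same items unobstructed. Next I'll enlarge the crops and measure.

```bash
cat > h.py <<'E'
import cv2,numpy as np
from workcell import env,eyes
def ray(f,uv):
    K=np.array([[f["fx"],0,f["cx"]],[0,f["fy"],f["cy"]],[0,0,1]])
    p=cv2.undistortPoints(np.array(uv,float).reshape(-1,1,2),K,np.array(f["D"])).reshape(-1,2)
    d=np.c_[p,np.ones(len(p))]@f["pose"][:3,:3].T
    return f["pose"][:3,3],d
def onz(f,uv,z):
    o,d=ray(f,uv); return o+d*((z-o[2])/d[:,2])[:,None]
def px(f,P):
    T=np.linalg.inv(f["pose"]);K=np.array([[f["fx"],0,f["cx"]],[0,f["fy"],f["cy"]],[0,0,1]])
    return cv2.projectPoints(np.array(P,float).reshape(-1,3),cv2.Rodrigues(T[:3,:3])[0],T[:3,3],K,np.array(f["D"]))[0].reshape(-1,2)
def blobs(m,mn=15):
    n,l,s,c=cv2.connectedComponentsWithStats(m.astype(np.uint8),connectivity=8)
    return [(c[i],s[i]) for i in range(1,n) if s[i][4]>=mn],l
E
python3 - <<'E'
from h import *
for n,(x0,x1,y0,y1) in dict(top=(180,450,135,255),side=(240,480,140,380)).items():
    f=eyes.grab_frame(n);np.save(f"{n}.npy",f,allow_pickle=True)
    im=f["frame"];hsv=cv2.cvtColor(im,cv2.COLOR_RGB2HSV);H,S,V=cv2.split(hsv)
    k=2.95 if n=="top" else 2.5
    c=cv2.convertScaleAbs(im[y0:y1,x0:x1,::-1],alpha=1.6 if n=="top" else 1)
    cv2.imwrite(f"pics/{n}1.png",cv2.resize(c,None,fx=k,fy=k,interpolation=cv2.INTER_CUBIC))
    for name,m in dict(blue=(H>100)&(H<125)&(S>120),pink=((H>165)|(H<8))&(S>50)&(S<160),red=((H>170)|(H<5))&(S>190)).items():
        b,_=blobs(m)
        for c,s in b:
            if x0-10<c[0]<x1+10 and y0-10<c[1]<y1+10: print(n,name,c.round(1),s,[onz(f,[c],z)[0,:2].round(0).tolist() for z in(15,)])
E
```

```text
top blue [210.9 177.4] [195 144  30  54 982] [[572.0, 217.0]]
top blue [244.2 210.9] [241 207   7   8  40] [[457.0, 104.0]]
top blue [303.8 212.8] [300 209   8   8  40] [[448.0, -98.0]]
top blue [194.3 222.1] [189 217  12  11 104] [[421.0, 273.0]]
top blue [363.4 226.6] [360 223   8   8  41] [[399.0, -298.0]]
top pink [207.6 157.7] [195 146  23  21 254] [[640.0, 229.0]]
top pink [384.  179.9] [337 155  69  58 565] [[555.0, -370.0]]
top pink [259.8 216.4] [251 208  19  18 240] [[437.0, 51.0]]
top pink [435.7 223.4] [432 219   9   9  62] [[407.0, -538.0]]
top pink [424.  223.6] [420 220   9   9  62] [[407.0, -499.0]]
top pink [375.9 234.5] [366 226  21  19 244] [[372.0, -339.0]]
top pink [424.4 235.3] [420 231  10   9  59] [[368.0, -500.0]]
top pink [436.1 235.1] [432 231   9   9  61] [[368.0, -538.0]]
top pink [412.6 235.7] [408 232  10   9  66] [[367.0, -461.0]]
top red [364.6 184.7] [ 338  159   58   52 2250] [[540.0, -304.0]]
side blue [355.2 215.8] [351 214   9   5  30] [[436.0, -116.0]]
side blue [454.2 270.1] [444 260  21  23 338] [[332.0, 155.0]]
side blue [391.1 266.1] [385 262  14  11  98] [[451.0, 90.0]]
side blue [374.1 331.2] [ 306  286  112   86 2707] [[572.0, 233.0]]
side blue [383.2 300.8] [380 297   7   8  20] [[519.0, 174.0]]
side pink [323.  154.7] [314 148  19  14 109] [[373.0, -483.0]]
side pink [309.4 154. ] [303 150  14   9  72] [[412.0, -506.0]]
side pink [314.7 187. ] [275 159  58  57 700] [[477.0, -295.0]]
side pink [342.7 175.1] [333 172  17  10  88] [[372.0, -329.0]]
side pink [256.8 186.9] [254 179   9  16  19] [[632.0, -362.0]]
side pink [273.9 202.5] [271 196   7  14  24] [[611.0, -262.0]]
side pink [386.8 257.3] [377 250  23  19 265] [[444.0, 61.0]]
side pink [338.9 325.1] [ 322  304   37   46 1330] [[625.0, 195.0]]
side red [287.4 184.1] [ 252  158   66   42 1003] [[545.0, -343.0]]
```

View pics/top1.png

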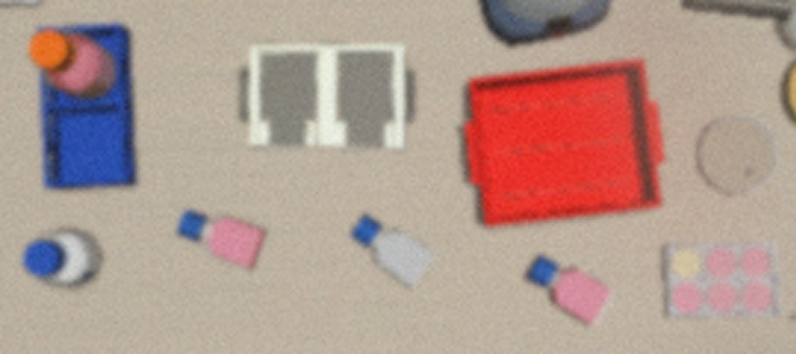

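View pics/side1.png

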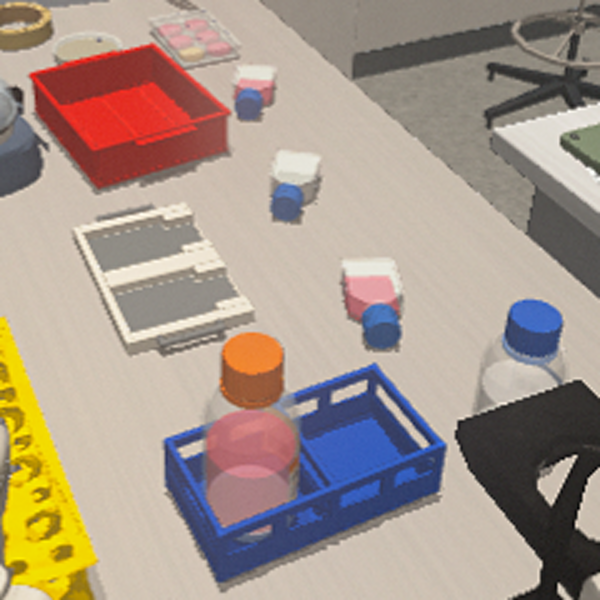

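The crops show the flasks lying with caps up-left in the top view. The tray's neck channels open toward the robot, and the empty caddy well is nearer the robot. In the side crop the caddy rim corners are at about (443,440), (376,367), (167,440) and (218,522). Now the precise poses, checked against the known sizes.

```bash
python3 - <<'E'
from h import *
F={n:np.load(n+".npy",allow_pickle=True).item() for n in("top","side")}
def crop2px(p): return np.array(p,float)/2.5-0.3+[240,140]
s=F["side"]
def rep(n,P):
    P=np.array(P);c=P.mean(0);e=np.roll(P,-1,0)-P
    print(n,"corners",P[:,:2].round().tolist(),"ctr",c.round(1),"len",np.linalg.norm(e,axis=1).round(),"ang",np.degrees(np.arctan2(e[:,1],e[:,0])).round(1))
rep("caddy side z50",onz(s,crop2px([(443,440),(376,367),(167,440),(218,522)]),50))
rep("tray side z14",onz(s,crop2px([(75,230),(185,206),(252,310),(130,348)]),14))
rep("tub side z50",onz(s,crop2px([(33,74),(152,46),(228,115),(97,184)]),50))
f=F["top"];im=f["frame"];H,S,V=cv2.split(cv2.cvtColor(im,cv2.COLOR_RGB2HSV))
print("bench hsv",H[200,280],S[200,280],V[200,280],"empty",[(H[v,u],S[v,u],V[v,u]) for u,v in((314,221),(318,224))])
# tray white
roi=np.zeros_like(S,bool);roi[140:195,255:325]=1
med=np.median(V[195:205,230:330]);print("V med",med)
m=(V>med*1.12)&(S<40)&roi
n,l,st,c=cv2.connectedComponentsWithStats(m.astype(np.uint8));i=1+st[1:,4].argmax();ys,xs=np.where(l==i)
r=cv2.minAreaRect(np.c_[xs,ys].astype(np.float32));rep("tray top z14",onz(f,cv2.boxPoints(r),14))
# caddy
m=(H>100)&(H<125)&(S>120);n,l,st,c=cv2.connectedComponentsWithStats(m.astype(np.uint8));i=l[185,210];ys,xs=np.where(l==i)
r=cv2.minAreaRect(np.c_[xs,ys].astype(np.float32));b=cv2.boxPoints(r);rep("caddy top z50",onz(f,b,50));rep("caddy z0",onz(f,b,0))
# flasks
blue=(H>95)&(H<130)&(S>90)
for name,u0,v0,pink in(("p1",255,215,1),("e",312,220,0),("p2",371,232,1)):
    roi=np.zeros_like(S,bool);roi[v0-16:v0+17,u0-17:u0+19]=1
    bg=np.median(im[v0-16:v0+17,u0-17:u0+19].reshape(-1,3),0)
    cap=blue&roi; body=roi&~blue&((((H>160)|(H<8))&(S>45)) if pink else (S<25)&True)
    body=cv2.morphologyEx(body.astype(np.uint8),cv2.MORPH_OPEN,np.ones((3,3)))>0
    P=[]
    for m,z in((cap,16),(body,14)):
        n,l,st,c=cv2.connectedComponentsWithStats(m.astype(np.uint8));i=1+st[1:,4].argmax();ys,xs=np.where(l==i)
        P.append(onz(f,np.c_[xs,ys],z)[:,:2])
    c,b=P[0].mean(0),P[1].mean(0);d=(c-b)/np.linalg.norm(c-b);t=np.array([-d[1],d[0]])
    q=np.vstack(P)@d;w=P[1]@t
    br=cv2.minAreaRect(P[1].astype(np.float32))
    mid=(q.max()+q.min())/2;lat=(w.max()+w.min())/2
    print(name,"cap",c.round(1),"body",b.round(1),"dist",np.linalg.norm(c-b).round(1),"len",(q.max()-q.min()).round(),"wid",(w.max()-w.min()).round(),"org",(mid*d+lat*t).round(1),"capdir",np.degrees(np.arctan2(d[1],d[0])).round(1),"bodyrect",np.round(br[1]),round(br[2],1))
# bottle cap, both views
c1=onz(f,[[194.3,222.1]],126)[0];c2=onz(s,[[452.9,262]],126)[0];print("bottle cap top-z126",c1.round(),"side",c2.round())
oc=onz(f,[crop for crop in [[(49/2.95)+180-.3,(49/2.95)+135-.3]]],152)[0];print("orange cap",oc.round())
E
```

```text
caddy side z50 corners [[500.0, 258.0], [507.0, 175.0], [683.0, 180.0], [677.0, 259.0]] ctr [591.8 217.9  50. ] len [ 83. 177.  79. 177.] ang [ -85.7    1.8   94.3 -179.4]
tray side z14 corners [[660.0, -138.0], [545.0, -134.0], [549.0, 39.0], [665.0, 42.0]] ctr [604.9 -47.7  14. ] len [115. 172. 116. 180.] ang [177.8  88.5   1.8 -91.6]
tub side z50 corners [[629.0, -408.0], [474.0, -422.0], [456.0, -229.0], [630.0, -155.0]] ctr [ 546.9 -303.4   50. ] len [156. 194. 189. 252.] ang [-174.8   95.4   22.9  -90.2]
bench hsv 14 36 121 empty [(np.uint8(135), np.uint8(4), np.uint8(118)), (np.uint8(150), np.uint8(4), np.uint8(119))]
V med 118.0
tray top z14 corners [[659.0, -32.0], [659.0, -73.0], [549.0, -72.0], [550.0, -32.0]] ctr [604.4 -52.4  14. ] len [ 41. 109.  41. 109.] ang [-90.9 179.4  89.2  -0.5]
caddy top z50 corners [[678.0, 265.0], [681.0, 170.0], [505.0, 162.0], [502.0, 257.0]] ctr [591.4 213.5  50. ] len [ 95. 176.  95. 177.] ang [ -88.4 -177.7   91.6    2.6]
caddy z0 corners [[688.0, 282.0], [691.0, 183.0], [508.0, 175.0], [505.0, 274.0]] ctr [598.1 228.5   0. ] len [ 99. 184.  99. 184.] ang [ -88.4 -177.7   91.6    2.6]
p1 cap [457.  103.5] body [437.3  51.9] dist 55.2 len 96.0 wid 50.0 org [444.4  69.2] capdir 69.0 bodyrect [61. 49.] 67.6
e cap [448.2 -97.4] body [ 418.4 -138.5] dist 50.8 len 93.0 wid 50.0 org [ 427.1 -126.1] capdir 54.2 bodyrect [67. 49.] 55.7
p2 cap [ 399.3 -297.6] body [ 372.3 -339.3] dist 49.6 len 90.0 wid 50.0 org [ 381.4 -325.8] capdir 57.1 bodyrect [59. 50.] 55.6
bottle cap top-z126 [422. 236. 126.] side [416. 230. 126.]
orange cap [637. 222. 152.]
```

```bash
python3 - <<'E'
from h import *
F={n:np.load(n+".npy",allow_pickle=True).item() for n in("top","side")}
for n,rc in(("top",(140,195,255,325)),("side",(215,285,262,345))):
    f=F[n];H,S,V=cv2.split(cv2.cvtColor(f["frame"],cv2.COLOR_RGB2HSV))
    roi=np.zeros_like(S,bool);roi[rc[0]:rc[1],rc[2]:rc[3]]=1
    for nm,m,z in(("dark",roi&(V<(97 if n=="top" else 150))&(S<40),4),("white",roi&(V>(130 if n=="top" else 190))&(S<30),14)):
        b,l=blobs(m,60)
        for c,s in b:
            i=l[tuple(np.argwhere(l==l[s[1]+s[3]//2, s[0]:s[0]+s[2]].max())[0])] 
            ys,xs=np.where(l==i); P=onz(f,np.c_[xs,ys],z)[:,:2]; r=cv2.minAreaRect(P.astype(np.float32))
            print(n,nm,s.tolist(),"ctr",P.mean(0).round(1),"min",P.min(0).round(),"max",P.max(0).round(),"rect",np.round(r[0],1),np.round(r[1]),round(r[2],1))
f=F["side"]
for z in(105,110,115): print(z,onz(f,[[454.2,270.1]],z)[0].round(1),onz(F["top"],[[194.3,222.1]],z)[0].round(1))
o1,d1=ray(F["top"],[[194.3,222.1]]);o2,d2=ray(f,[[454.2,270.1]])
A=np.c_[d1[0],-d2[0]];t=np.linalg.lstsq(A,o2-o1,rcond=None)[0];print("tri",(o1+d1[0]*t[0]).round(1),(o2+d2[0]*t[1]).round(1))
E
```

```text
top dark [268, 153, 19, 32, 481] ctr [606.4  -8.1] min [548. -38.] max [655.  24.] rect [601.3  -6.9] [ 62. 107.] 89.5
top dark [295, 153, 18, 32, 491] ctr [604.6 -97.2] min [ 546. -128.] max [654. -69.] rect [600.  -97.8] [ 58. 107.] 89.3
top white [265, 151, 6, 33, 97] ctr [594.9  28.3] min [551.  16.] max [660.  33.] rect [605.5  24.3] [ 17. 110.] 89.7
top white [276, 150, 21, 34, 251] ctr [601.4 -51.6] min [549. -72.] max [663.  -5.] rect [606.5 -39.3] [118.  61.] 3.7
top white [298, 150, 19, 35, 126] ctr [ 605.4 -130. ] min [ 545. -142.] max [662. -80.] rect [ 603.6 -110.2] [ 61. 116.] 89.3
side dark [275, 228, 45, 21, 483] ctr [ 604.2 -103.8] min [ 546. -135.] max [651. -78.] rect [ 598.2 -106.8] [ 57. 105.] 90.0
side dark [286, 250, 48, 22, 594] ctr [606.8 -12.7] min [548. -45.] max [653.  13.] rect [600.5 -16.1] [ 57. 105.] 88.7
side dark [299, 268, 33, 15, 162] ctr [609.8  40.8] min [574.  27.] max [647.  54.] rect [610.3  40.6] [26. 73.] 88.2
side white [270, 221, 71, 55, 562] ctr [604.  -42.5] min [ 545. -142.] max [665.  36.] rect [603.7 -53. ] [176. 117.] 88.4
105 [409.4 231.2 105. ] [421.5 243.1 105. ]
110 [413.7 235.4 110. ] [421.5 241.4 110. ]
115 [418.  239.7 115. ] [421.5 239.7 115. ]
tri [421.5 239.4 116. ] [419.3 241.  116.5]
```

Measured poses, with sizes agreeing to a few mm:

| Item | Position (mm) | Orientation |
|---|---|---|
| Pink 1 | (444,69) | cap at 69° |
| Empty | (427,-126) | cap at 55° |
| Pink 2 | (381,-326) | cap at 56° |
| Bottle | (420,240) | not measured |
| Tray | (605,-53) | yaw about -0.7° |
| Caddy | (592,219) | yaw about 2° |

Moving to pink 1 first.

{"name": "send_rows", "arguments": {"xyz": [[0.27,-0.489,0],[0.27,-0.489,0],[0.27,-0.489,0],[0.27,-0.489,0],[0.27,-0.489,0],[0.27,-0.489,0],[0.27,-0.489,0],[0.27,-0.489,0]], "yaw": [-94,-94,-94,-94,-94,-94,-94,-94], "grip": [0.7,0.7,0.7,0.7,0.7,0.7,0.7,0.7], "grip_force": 12}}

```text
time_s: 0.87
ee_pos: [332.4, 255.3, 214.0]
ee_rot: [180.0, -0.0, 105.1]
force: [1.2, 0.0, 0.4]
gripper_width: 77.4
gripper_force: 0.0
```

{"name": "send_rows", "arguments": {"xyz": [[0.108,-0.195,0],[0.108,-0.195,0],[0.108,-0.195,0],[0.108,-0.195,0],[0.108,-0.195,0],[0.108,-0.195,0],[0.108,-0.195,-0.04],[0.108,-0.195,-0.08]], "yaw": [-36,-36,-36,-36,-36,-36,-36,-36], "grip": [0.7,0.7,0.7,0.7,0.7,0.7,0.7,0.7]}}

```text
time_s: 1.53
ee_pos: [442.7, 61.1, 134.8]
ee_rot: [179.6, -0.2, 69.2]
force: [-0.3, 0.6, -1.4]
gripper_width: 77.7
gripper_force: 0.0
```

```bash
python3 - <<'E'
from h import *
print(env.state()["ee_pos"],env.state()["ee_rot"])
f=eyes.grab_frame("side");c=f["frame"][190:330,330:450,::-1];cv2.imwrite("pics/s2.png",cv2.resize(c,None,fx=4,fy=4,interpolation=cv2.INTER_CUBIC))
E
```

```text
[442.73553482  61.1032872  134.81915201] [179.6284448   -0.18915905  69.23031944]
```

View pics/s2.png

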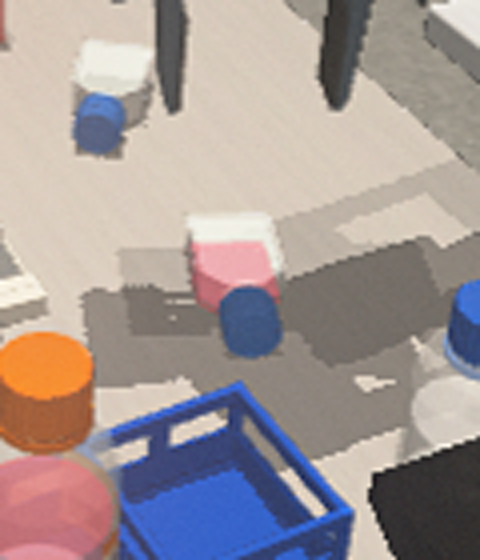

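The picture shows the fingers straddling pink flask 1 (at about (235,270) in the crop) with the shadows symmetric about it. Going down to grip.

{"name": "send_rows", "arguments": {"xyz": [[-0.002,-0.001,-0.04],[-0.002,-0.001,-0.08],[-0.002,-0.001,-0.105],[-0.002,-0.001,-0.121],[-0.002,-0.001,-0.121],[-0.002,-0.001,-0.121],[-0.002,-0.001,-0.121],[-0.002,-0.001,-0.121]], "yaw": [0,0,0,0,0,0,0,0], "grip": [0.7,0.7,0.7,0.7,0.7,-0.1,-0.1,-0.1], "grip_force": 15}}

```text
time_s: 2.25
ee_pos: [439.4, 61.5, 14.5]
ee_rot: [179.8, -0.1, 69.4]
force: [-0.3, -0.0, 0.2]
gripper_width: 60.5
gripper_force: 0.0
```

{"name": "send_rows", "arguments": {"xyz": [[0,0,0],[0,0,0],[0,0,0],[0,0,0.015],[0,0,0.04],[0,0,0.08],[0,0,0.08],[0,0,0.08]], "yaw": [0,0,0,0,0,0,0,0], "grip": [-0.1,-0.1,-0.1,-0.1,-0.1,-0.1,-0.1,-0.1]}}

```text
time_s: 2.92
ee_pos: [439.5, 61.4, 94.9]
ee_rot: [179.7, -0.1, 69.4]
force: [-0.6, -0.6, -1.7]
gripper_width: 47.8
gripper_force: 15.0
```

{"name": "send_rows", "arguments": {"xyz": [[0.022,-0.009,0],[0.044,-0.018,0],[0.066,-0.026,0],[0.087,-0.035,0],[0.11,-0.044,0],[0.13,-0.053,0],[0.15,-0.061,0],[0.174,-0.07,0]], "yaw": [7,14,21,28,35,42,49,56], "grip": [-0.1,-0.1,-0.1,-0.1,-0.1,-0.1,-0.1,-0.1]}}

```text
time_s: 3.58
ee_pos: [611.0, -9.1, 90.8]
ee_rot: [-179.8, -0.2, 125.8]
force: [0.2, 0.2, -1.4]
gripper_width: 48.3
gripper_force: 15.0
```

{"name": "send_rows", "arguments": {"xyz": [[0,0,0],[0,0,0],[0,0,0],[0,0,0],[0,0,0],[0,0,0],[0,0,-0.02],[0,0,-0.045]], "yaw": [7,14,21,28,35,42,49,54], "grip": [-0.1,-0.1,-0.1,-0.1,-0.1,-0.1,-0.1,-0.1]}}

```text
time_s: 4.25
ee_pos: [612.6, -8.8, 47.7]
ee_rot: [180.0, 0.1, 179.7]
force: [0.5, 0.2, -1.1]
gripper_width: 48.0
gripper_force: 15.0
```

```bash
python3 - <<'E'
from h import *
s=env.state();print(s["ee_pos"],s["ee_rot"])
f=eyes.grab_frame("side");c=f["frame"][170:310,250:430,::-1];cv2.imwrite("pics/s3.png",cv2.resize(c,None,fx=4,fy=4,interpolation=cv2.INTER_CUBIC))
E
```

```text
[612.60444495  -8.80964185  47.66436923] [1.79998106e+02 1.23710743e-01 1.79724311e+02]
```

View pics/s3.png

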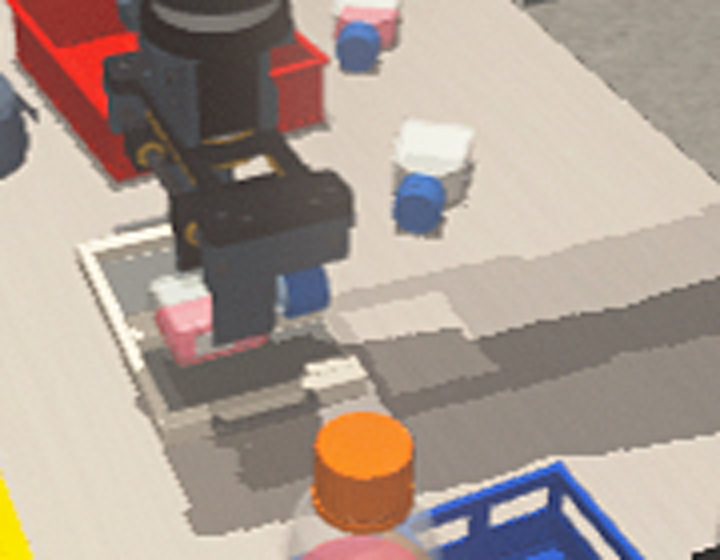

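The picture shows the flask held level over the left pocket, cap toward the robot, with the cap front at about (328,285) in the crop. Quick numeric check of the cap position, then lower.

```bash
python3 - <<'E'
from h import *
f=eyes.grab_frame("side")
print(onz(f,[[250+328/4,170+285/4],[250+282/4,170+290/4]],34+16).round(1))
H,S,V=cv2.split(cv2.cvtColor(f["frame"],cv2.COLOR_RGB2HSV));m=((H>165)|(H<8))&(S>40)&(S<170);m[:225]=0;m[270:]=0;m[:,:283]=0;m[:,325:]=0
ys,xs=np.where(m);P=onz(f,np.c_[xs,ys],34+10);print(len(xs),P.min(0),P.max(0))
E
```

```text
[[553.   -0.6  50. ]
 [578.5  -6.5  50. ]]
222 [570.83088076 -58.98147038  44.        ] [649.99294071  32.59698596  44.        ]
```

{"name": "send_rows", "arguments": {"xyz": [[0.001,0,-0.01],[0.001,0,-0.02],[0.001,0,-0.026],[0.001,0,-0.029],[0.001,0,-0.029],[0.001,0,-0.029],[0.001,0,-0.029],[0.001,0,-0.029]], "yaw": [0,0,0,0,0,0,0,0], "grip": [-0.1,-0.1,-0.1,-0.1,-0.1,-0.1,-0.1,-0.1]}}

```text
time_s: 5.02
ee_pos: [613.4, -8.8, 19.5]
ee_rot: [180.0, 0.1, 179.4]
force: [-0.7, -0.1, -0.2]
gripper_width: 47.7
gripper_force: 15.0
```

{"name": "send_rows", "arguments": {"xyz": [[0,0,-0.001],[0,0,-0.001],[0,0,-0.001],[0,0,-0.001],[0,0,-0.001],[0,0,0.02],[0,0,0.06],[0,0,0.1]], "yaw": [0,0,0,0,0,0,0,0], "grip": [-0.1,-0.1,0.35,0.35,0.35,0.35,0.5,0.7]}}

```text
time_s: 5.68
ee_pos: [611.8, -8.8, 118.7]
ee_rot: [180.0, -0.2, 179.4]
force: [0.3, 0.2, 0.8]
gripper_width: 71.8
gripper_force: 0.0
```

{"name": "send_rows", "arguments": {"xyz": [[-0.03,-0.04,0],[-0.06,-0.08,0],[-0.09,-0.12,0],[-0.12,-0.16,0],[-0.15,-0.2,0],[-0.18,-0.24,0],[-0.21,-0.28,0],[-0.237,-0.326,0]], "yaw": [-7,-14,-21,-28,-35,-42,-49,-56], "grip": [0.7,0.7,0.7,0.7,0.7,0.7,0.7,0.7]}}

```text
time_s: 6.35
ee_pos: [413.2, -277.8, 119.3]
ee_rot: [180.0, 0.0, 123.1]
force: [0.6, -0.7, 0.2]
gripper_width: 77.6
gripper_force: 0.0
```

```bash
python3 - <<'E'
from h import *
s=env.state();print(s["ee_pos"],s["ee_rot"])
f=eyes.grab_frame("side");c=f["frame"][140:310,250:430,::-1];cv2.imwrite("pics/s4.png",cv2.resize(c,None,fx=3.5,fy=3.5,interpolation=cv2.INTER_CUBIC))
E
```

```text
[ 413.17821252 -277.81491929  119.27660538] [1.79987848e+02 1.34343912e-02 1.23083785e+02]
```

View pics/s4.png

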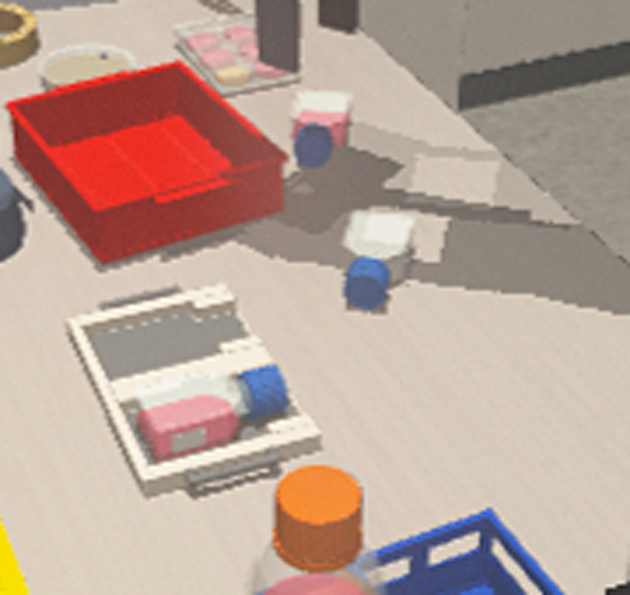

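The picture shows pink 1 seated in the left pocket, cap in the neck channel at crop (263,390). Now pink 2.

{"name": "send_rows", "arguments": {"xyz": [[-0.037,-0.056,0],[-0.037,-0.056,0],[-0.037,-0.056,0],[-0.037,-0.056,0],[-0.037,-0.056,0],[-0.037,-0.056,0],[-0.037,-0.056,0],[-0.037,-0.056,0]], "yaw": [-67,-67,-67,-67,-67,-67,-67,-67], "grip": [0.7,0.7,0.7,0.7,0.7,0.7,0.7,0.7]}}

```text
time_s: 7.07
ee_pos: [378.0, -332.6, 119.1]
ee_rot: [180.0, 0.0, 65.8]
force: [1.0, -0.1, 0.8]
gripper_width: 77.2
gripper_force: 0.0
```

{"name": "send_rows", "arguments": {"xyz": [[-0.002,-0.001,0],[-0.002,-0.001,0],[-0.002,-0.001,-0.04],[-0.002,-0.001,-0.08],[-0.002,-0.001,-0.105],[-0.002,-0.001,-0.105],[-0.002,-0.001,-0.105],[-0.002,-0.001,-0.105]], "yaw": [-7,-10,-10,-10,-10,-10,-10,-10], "grip": [0.7,0.7,0.7,0.7,0.7,0.7,0.7,-0.1]}}

```text
time_s: 7.73
ee_pos: [377.0, -334.6, 15.3]
ee_rot: [179.8, 0.0, 56.1]
force: [-0.3, 0.4, 0.4]
gripper_width: 73.3
gripper_force: 0.0
```

{"name": "send_rows", "arguments": {"xyz": [[0,0,0],[0,0,0],[0,0,0],[0,0,0],[0,0,0],[0,0,0],[0,0,0],[0,0,0.02]], "yaw": [0,0,0,0,0,0,0,0], "grip": [-0.1,-0.1,-0.1,-0.1,-0.1,-0.1,-0.1,-0.1]}}

```text
time_s: 8.4
ee_pos: [374.1, -332.1, 32.0]
ee_rot: [-179.6, -0.1, 56.1]
force: [0.1, 0.3, -1.8]
gripper_width: 48.0
gripper_force: 14.8
```

{"name": "send_rows", "arguments": {"xyz": [[0,0,0.04],[0,0,0.08],[0.02,0.02,0.1],[0.05,0.05,0.1],[0.08,0.08,0.1],[0.11,0.11,0.1],[0.14,0.14,0.1],[0.17,0.17,0.1]], "yaw": [0,0,7,14,21,28,35,42], "grip": [-0.1,-0.1,-0.1,-0.1,-0.1,-0.1,-0.1,-0.1]}}

```text
time_s: 9.07
ee_pos: [544.0, -164.7, 134.0]
ee_rot: [-180.0, 0.0, 98.5]
force: [0.2, -1.0, -0.6]
gripper_width: 48.3
gripper_force: 14.8
```

{"name": "send_rows", "arguments": {"xyz": [[0.02,0.02,0],[0.04,0.04,0],[0.069,0.065,0],[0.069,0.065,0],[0.069,0.065,0],[0.069,0.065,0],[0.069,0.065,0],[0.069,0.065,0]], "yaw": [7,14,21,28,35,42,49,56], "grip": [-0.1,-0.1,-0.1,-0.1,-0.1,-0.1,-0.1,-0.1]}}

```text
time_s: 9.73
ee_pos: [611.9, -101.2, 133.5]
ee_rot: [-180.0, -0.1, 154.5]
force: [0.0, 0.0, -1.1]
gripper_width: 48.4
gripper_force: 14.8
```

{"name": "send_rows", "arguments": {"xyz": [[0.002,0.003,0],[0.002,0.003,0],[0.002,0.003,0],[0.002,0.003,-0.03],[0.002,0.003,-0.06],[0.002,0.003,-0.085],[0.002,0.003,-0.085],[0.002,0.003,-0.085]], "yaw": [7,14,21,25,25,25,25,25], "grip": [-0.1,-0.1,-0.1,-0.1,-0.1,-0.1,-0.1,-0.1]}}

```text
time_s: 10.4
ee_pos: [613.1, -98.3, 47.8]
ee_rot: [180.0, -0.2, 179.1]
force: [-0.5, -0.4, -0.7]
gripper_width: 48.6
gripper_force: 14.8
```

```bash
python3 - <<'E'
from h import *
s=env.state();print(s["ee_pos"],s["ee_rot"])
f=eyes.grab_frame("side");c=f["frame"][170:310,250:410,::-1];cv2.imwrite("pics/s5.png",cv2.resize(c,None,fx=4,fy=4,interpolation=cv2.INTER_CUBIC))
E
```

```text
[613.13420615 -98.26997918  47.81916379] [179.96115776  -0.20075974 179.1106274 ]
```

View pics/s5.png

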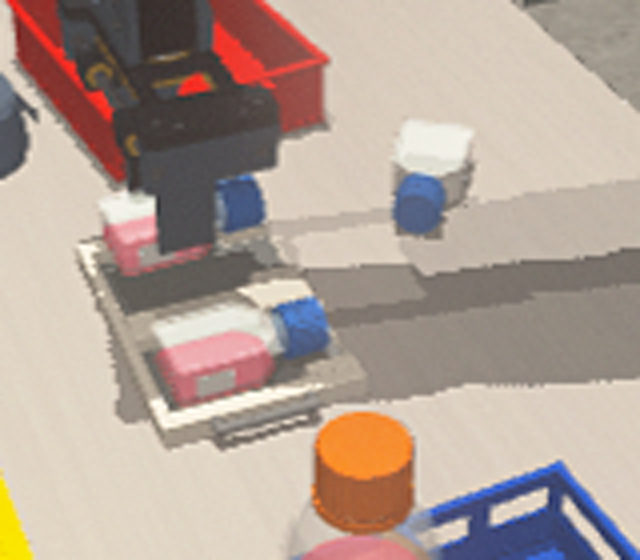

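The picture shows pink 2 level above the right pocket, cap front at crop (264,200).

```bash
python3 - <<'E'
from h import *
f=eyes.grab_frame("side")
print(onz(f,[[250+264/4,170+200/4]],50).round(1))
E
```

```text
[[554.9 -91.9  50. ]]
```

{"name": "send_rows", "arguments": {"xyz": [[0.001,0,-0.01],[0.001,0,-0.02],[0.001,0,-0.026],[0.001,0,-0.029],[0.001,0,-0.029],[0.001,0,-0.029],[0.001,0,-0.029],[0.001,0,-0.029]], "yaw": [0,0,0,0,0,0,0,0], "grip": [-0.1,-0.1,-0.1,-0.1,-0.1,-0.1,-0.1,-0.1]}}

```text
time_s: 11.17
ee_pos: [615.3, -98.5, 20.0]
ee_rot: [180.0, 0.0, 179.1]
force: [0.5, 0.4, 0.2]
gripper_width: 47.8
gripper_force: 15.0
```

{"name": "send_rows", "arguments": {"xyz": [[0,0,-0.001],[0,0,-0.001],[0,0,-0.001],[0,0,-0.001],[0,0,-0.001],[0,0,0.02],[0,0,0.06],[0,0,0.1]], "yaw": [0,0,0,0,0,0,0,0], "grip": [-0.1,-0.1,0.35,0.35,0.35,0.35,0.5,0.7]}}

```text
time_s: 11.83
ee_pos: [613.6, -98.2, 119.3]
ee_rot: [179.9, -0.3, 179.1]
force: [2.0, 0.1, -0.0]
gripper_width: 71.8
gripper_force: 0.0
```

{"name": "send_rows", "arguments": {"xyz": [[-0.03,-0.005,0],[-0.06,-0.01,0],[-0.09,-0.015,0],[-0.12,-0.02,0],[-0.15,-0.025,0],[-0.18,-0.036,0],[-0.194,-0.036,0],[-0.194,-0.036,0]], "yaw": [-7,-14,-21,-28,-35,-42,-49,-56], "grip": [0.7,0.7,0.7,0.7,0.7,0.7,0.7,0.7]}}

```text
time_s: 12.5
ee_pos: [416.9, -134.1, 119.7]
ee_rot: [-179.9, -0.2, 122.7]
force: [0.2, -0.1, 0.1]
gripper_width: 77.9
gripper_force: 0.0
```

{"name": "send_rows", "arguments": {"xyz": [[0,0,0],[0,0,0],[0,0,0],[0,0,0],[0,0,0],[0,0,0],[0,0,0],[0,0,0]], "yaw": [-7,-14,-21,-28,-35,-42,-49,-56], "grip": [0.7,0.7,0.7,0.7,0.7,0.7,0.7,0.7]}}

```text
time_s: 13.17
ee_pos: [420.8, -134.3, 119.8]
ee_rot: [-180.0, 0.0, 66.8]
force: [0.5, 0.5, 0.2]
gripper_width: 77.6
gripper_force: 0.0
```

```bash
python3 - <<'E'
from h import *
s=env.state();print(s["ee_pos"],s["ee_rot"])
f=eyes.grab_frame("side");c=f["frame"][140:310,250:430,::-1];cv2.imwrite("pics/s6.png",cv2.resize(c,None,fx=3.5,fy=3.5,interpolation=cv2.INTER_CUBIC))
E
```

```text
[ 420.83713909 -134.30939142  119.83919213] [-1.79971269e+02  1.67146429e-03  6.67698747e+01]
```

View pics/s6.png

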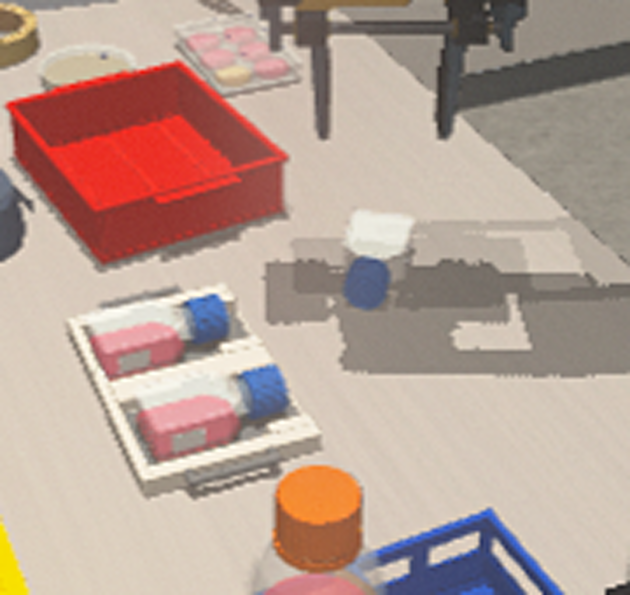

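Both pink flasks are seated in the tray, with caps at crop (207,318) and (263,390), and the fingers are over the empty flask. Gripping it.

{"name": "send_rows", "arguments": {"xyz": [[0,0,0],[0,0,0],[0,0,-0.04],[0,0,-0.08],[0,0,-0.104],[0,0,-0.104],[0,0,-0.104],[0,0,-0.104]], "yaw": [-7,-12,-12,-12,-12,-12,-12,-12], "grip": [0.7,0.7,0.7,0.7,0.7,0.7,0.7,-0.1], "grip_force": 12}}

```text
time_s: 13.88
ee_pos: [422.3, -134.8, 17.1]
ee_rot: [179.9, -0.0, 55.2]
force: [-1.0, 0.5, 0.7]
gripper_width: 73.3
gripper_force: 0.0
```

{"name": "send_rows", "arguments": {"xyz": [[0,0,0],[0,0,0],[0,0,0],[0,0,0],[0,0,0],[0,0,0.03],[0,0,0.07],[0,0,0.11]], "yaw": [0,0,0,0,0,0,0,0], "grip": [-0.1,-0.1,-0.1,-0.1,-0.1,-0.1,-0.1,-0.1]}}

```text
time_s: 14.55
ee_pos: [420.0, -134.1, 126.7]
ee_rot: [-179.8, 0.1, 55.1]
force: [0.6, 0.4, -0.4]
gripper_width: 48.3
gripper_force: 12.0
```

{"name": "send_rows", "arguments": {"xyz": [[0.02,-0.03,0],[0.04,-0.06,0],[0.06,-0.09,0],[0.08,-0.12,0],[0.1,-0.155,0],[0.12,-0.184,0],[0.12,-0.184,0],[0.12,-0.184,-0.03]], "yaw": [7,14,21,28,35,40,40,40], "grip": [-0.1,-0.1,-0.1,-0.1,-0.1,-0.1,-0.1,-0.1]}}

```text
time_s: 15.22
ee_pos: [545.4, -322.2, 100.4]
ee_rot: [179.4, 0.4, 95.0]
force: [0.4, 0.3, -0.8]
gripper_width: 47.7
gripper_force: 12.0
```

```bash
python3 - <<'E'
from h import *
s=env.state();print(s["ee_pos"],s["ee_rot"])
f=eyes.grab_frame("side");c=f["frame"][80:250,220:400,::-1];cv2.imwrite("pics/s7.png",cv2.resize(c,None,fx=3.5,fy=3.5,interpolation=cv2.INTER_CUBIC))
E
```

```text
[ 545.42915725 -322.23673536  100.40124714] [179.42738592   0.41379867  94.98335026]
```

View pics/s7.png

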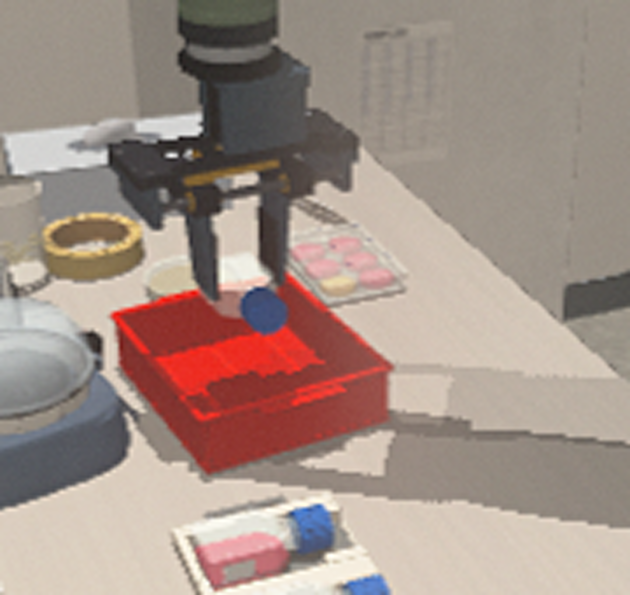

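The empty flask is level over the middle of the tub at crop (245,290). Lowering it.

{"name": "send_rows", "arguments": {"xyz": [[0,0,-0.025],[0,0,-0.05],[0,0,-0.065],[0,0,-0.076],[0,0,-0.076],[0,0,-0.076],[0,0,-0.076],[0,0,-0.076]], "yaw": [0,0,0,0,0,0,0,0], "grip": [-0.1,-0.1,-0.1,-0.1,-0.1,-0.1,-0.1,-0.1]}}

```text
time_s: 15.93
ee_pos: [541.6, -318.5, 20.8]
ee_rot: [179.9, 0.0, 95.1]
force: [0.2, 0.6, 0.0]
gripper_width: 47.9
gripper_force: 12.0
```

{"name": "send_rows", "arguments": {"xyz": [[0,0,0],[0,0,0],[0,0,0],[0,0,0.03],[0,0,0.07],[0,0,0.11],[0,0,0.15],[0,0,0.19]], "yaw": [0,0,0,0,0,0,0,0], "grip": [0.35,0.35,0.35,0.35,0.35,0.35,0.35,0.35]}}

```text
time_s: 16.6
ee_pos: [540.8, -318.2, 212.1]
ee_rot: [180.0, 0.0, 95.1]
force: [0.6, -0.7, -0.6]
gripper_width: 61.8
gripper_force: 0.0
```

{"name": "send_rows", "arguments": {"xyz": [[-0.008,0.04,0],[-0.016,0.08,0],[-0.024,0.12,0],[-0.032,0.16,0],[-0.04,0.2,0],[-0.05,0.24,0],[-0.06,0.28,0],[-0.068,0.315,0]], "yaw": [7,14,21,28,35,42,49,56], "grip": [0.7,0.7,0.7,0.7,0.7,0.7,0.7,0.7]}}

```text
time_s: 17.27
ee_pos: [471.9, -1.3, 210.3]
ee_rot: [180.0, 0.0, 151.5]
force: [-0.2, 0.5, 1.1]
gripper_width: 77.6
gripper_force: 0.0
```

{"name": "send_rows", "arguments": {"xyz": [[-0.008,0.04,0],[-0.016,0.08,0],[-0.024,0.12,0],[-0.032,0.16,0],[-0.04,0.2,0],[-0.053,0.242,0],[-0.053,0.242,0],[-0.053,0.242,0]], "yaw": [7,14,21,28,28,28,28,28], "grip": [0.7,0.7,0.7,0.7,0.7,0.7,0.7,0.7]}}

```text
time_s: 17.93
ee_pos: [419.3, 240.4, 210.0]
ee_rot: [180.0, 0.0, 179.4]
force: [-0.1, -0.8, 0.1]
gripper_width: 77.7
gripper_force: 0.0
```

```bash
python3 - <<'E'
from h import *
s=env.state();print(s["ee_pos"],s["ee_rot"])
f=eyes.grab_frame("side");cv2.imwrite("pics/s8.png",f["frame"][:,:,::-1])
E
```

```text
[419.34057219 240.3733295  210.02527039] [1.79999455e+02 6.30526513e-03 1.79386629e+02]
```

View pics/s8.png

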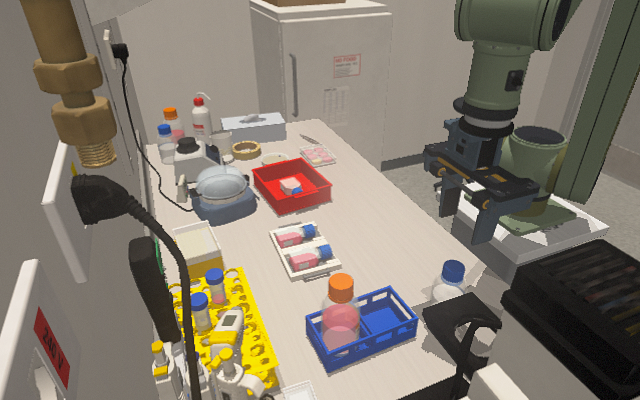

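The empty flask lies in the tub at (291,186), and the open fingers are above the blue cap at (453,270). Descending on the neck.

{"name": "send_rows", "arguments": {"xyz": [[0,0,-0.04],[0,0,-0.08],[0,0,-0.108],[0,0,-0.124],[0,0,-0.124],[0,0,-0.124],[0,0,-0.124],[0,0,-0.124]], "yaw": [0,0,0,0,0,0,0,0], "grip": [0.7,0.7,0.7,0.7,0.7,0.2,-0.1,-0.3], "grip_force": 10}}

```text
time_s: 18.65
ee_pos: [421.6, 238.6, 87.6]
ee_rot: [179.9, 0.2, 179.1]
force: [-1.1, 0.1, 0.8]
gripper_width: 60.6
gripper_force: 0.0
```

{"name": "send_rows", "arguments": {"xyz": [[0,0,0],[0,0,0],[0,0,0],[0,0,0],[0,0,0],[0,0,0],[0,0,0],[0,0,0]], "yaw": [0,0,0,0,0,0,0,0], "grip": [-0.6,-0.6,-0.6,-0.6,-0.6,-0.6,-0.6,-0.6]}}

```text
time_s: 19.32
ee_pos: [420.4, 238.9, 86.3]
ee_rot: [180.0, 0.0, 179.1]
force: [0.1, 1.0, 3.0]
gripper_width: 28.4
gripper_force: 10.0
```

Width 28.4 mm means the grip is on the square faces. Firming the grip and lifting.

{"name": "send_rows", "arguments": {"xyz": [[0,0,0],[0,0,0],[0,0,0],[0,0,0.015],[0,0,0.035],[0,0,0.06],[0,0,0.085],[0,0,0.1]], "yaw": [0,0,0,0,0,0,0,0], "grip": [-0.6,-0.6,-0.6,-0.6,-0.6,-0.6,-0.6,-0.6], "grip_force": 28}}

```text
time_s: 19.98
ee_pos: [420.3, 238.4, 187.3]
ee_rot: [-180.0, 0.0, 179.1]
force: [0.8, 1.4, -2.3]
gripper_width: 28.4
gripper_force: 28.0
```

{"name": "send_rows", "arguments": {"xyz": [[0.015,-0.002,0],[0.035,-0.005,0],[0.055,-0.009,0],[0.075,-0.012,0],[0.095,-0.016,0],[0.115,-0.019,0],[0.127,-0.021,0],[0.127,-0.021,0]], "yaw": [0,0,0,0,0,0,0,0], "grip": [-0.6,-0.6,-0.6,-0.6,-0.6,-0.6,-0.6,-0.6]}}

```text
time_s: 20.65
ee_pos: [548.8, 216.8, 184.5]
ee_rot: [-179.9, -0.1, 179.0]
force: [0.1, 1.1, -2.8]
gripper_width: 28.4
gripper_force: 28.0
```

```bash
python3 - <<'E'
from h import *
s=env.state();print(s["ee_pos"],s["ee_rot"],s["force"],s["gripper_width"])
f=eyes.grab_frame("side");c=f["frame"][190:390,280:470,::-1];cv2.imwrite("pics/s9.png",cv2.resize(c,None,fx=3,fy=3,interpolation=cv2.INTER_CUBIC))
E
```

```text
[548.75856011 216.76293684 184.51095706] [-1.79936541e+02 -5.04979185e-02  1.79039249e+02] [ 0.09221219  1.08895468 -2.77684032] 28.38976044814623
```

View pics/s9.png

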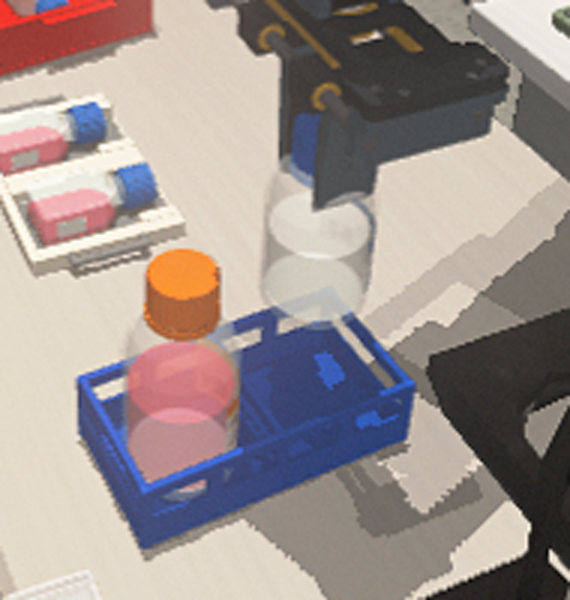

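The bottle hangs upright over the free well at crop (320,290). Lowering it in stages.

{"name": "send_rows", "arguments": {"xyz": [[0,0,-0.02],[0,0,-0.04],[0,0,-0.055],[0,0,-0.065],[0,0,-0.075],[0,0,-0.084],[0,0,-0.09],[0,0,-0.09]], "yaw": [0,0,0,0,0,0,0,0], "grip": [-0.6,-0.6,-0.6,-0.6,-0.6,-0.6,-0.6,-0.6]}}

```text
time_s: 21.37
ee_pos: [546.4, 217.4, 94.8]
ee_rot: [-180.0, -0.1, 179.1]
force: [-0.1, -0.0, -2.2]
gripper_width: 28.1
gripper_force: 28.0
```

{"name": "send_rows", "arguments": {"xyz": [[0,0,-0.001],[0,0,-0.002],[0,0,-0.003],[0,0,-0.003]], "yaw": [0,0,0,0], "grip": [-0.6,-0.6,-0.6,-0.6]}}

```text
time_s: 21.7
ee_pos: [547.4, 217.6, 93.3]
ee_rot: [180.0, 0.0, 179.1]
force: [0.5, -0.7, -1.5]
gripper_width: 28.0
gripper_force: 28.0
```

{"name": "send_rows", "arguments": {"xyz": [[0,0,-0.001],[0,0,-0.002],[0,0,-0.003],[0,0,-0.003],[0,0,-0.003]], "yaw": [0,0,0,0,0], "grip": [-0.6,-0.6,-0.6,-0.6,-0.6]}}

```text
time_s: 22.12
ee_pos: [547.5, 217.6, 90.3]
ee_rot: [180.0, 0.0, 179.1]
force: [0.2, 0.3, -0.2]
gripper_width: 28.2
gripper_force: 28.0
```

The load is off, so I'm releasing and retreating upward.

{"name": "send_rows", "arguments": {"xyz": [[0,0,-0.001],[0,0,-0.001],[0,0,-0.001],[0,0,-0.001],[0,0,-0.001],[0,0,0.03],[0,0,0.07],[0,0,0.11]], "yaw": [0,0,0,0,0,0,0,0], "grip": [-0.6,-0.4,-0.2,0.2,0.3,0.3,0.3,0.3]}}

```text
time_s: 22.78
ee_pos: [546.3, 217.3, 200.1]
ee_rot: [-179.9, -0.2, 179.1]
force: [0.8, 0.5, 0.3]
gripper_width: 59.1
gripper_force: 0.0
```

{"name": "send_rows", "arguments": {"xyz": [[-0.04,0,0.02],[-0.08,0,0.04],[-0.12,0,0.04],[-0.16,0,0.04],[-0.18,0,0.04],[-0.18,0,0.04],[-0.18,0,0.04],[-0.18,0,0.04]], "yaw": [0,0,0,0,0,0,0,0], "grip": [0.3,0.3,0.3,0.3,0.3,0.3,0.3,0.3]}}

```text
time_s: 23.45
ee_pos: [368.0, 217.9, 240.2]
ee_rot: [180.0, 0.1, 179.1]
force: [0.1, -0.2, -0.1]
gripper_width: 59.0
gripper_force: 0.0
```

```bash
python3 - <<'E'
from h import *
s=env.state();print(s["ee_pos"],s["time_s"])
f=eyes.grab_frame("side");c=f["frame"][130:390,230:470,::-1];cv2.imwrite("pics/s10.png",cv2.resize(c,None,fx=2.3,fy=2.3,interpolation=cv2.INTER_CUBIC))
E
```

```text
[368.0439807  217.851456   240.21277645] 23.45
```

View pics/s10.png

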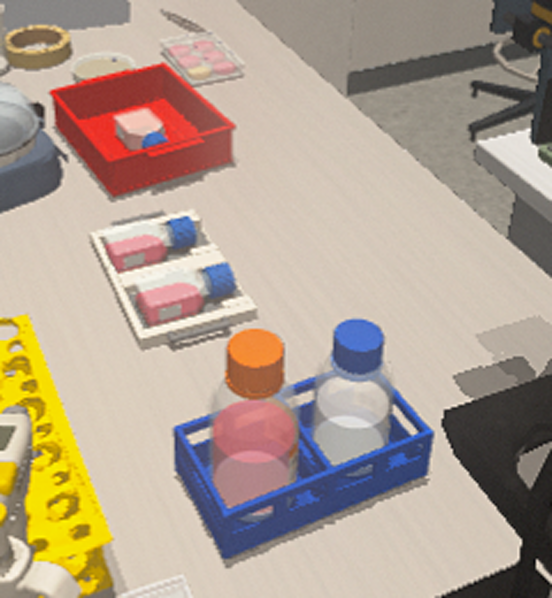

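The saline bottle stands upright in the free well (cap at crop (358,345)). Both pink flasks are in their pockets, the empty flask is in the tub, and the orange-capped bottle, plate and dish are where they were.

```bash
python3 -c "
from workcell import env
print(env.job_done())"
```

```text
the job is handed in; nothing more can be done
None
```

The job is handed in: both pink flasks lie in their tray pockets, the empty flask is in the red tub, the saline bottle stands in the free caddy well, and in the last picture nothing else looked disturbed (about 23 s of the 122 s used).

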